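# Take up the end float of a hand mincer's crank shaft with a slotted spacer

### The arm

A 7-joint arm with a two-finger parallel gripper is mounted at the origin on a cart in front of the work surface, level with it; the furniture and walls round the work are solid. World frame = base frame: x ahead of the robot, y to its left, z up, the work surface at z = 0. Lengths are in m, angles in rad, forces in N, time in s.
With the tool pointing down it reaches from about 0.4 to 0.85 m from the base axis. Payload 10.4 kg.
Tool frame: the origin (TCP) lies between the finger pads; the fingertips stand 19 mm ahead of it and the grasp point (between the pads) is the TCP; z points along the fingers, y is the line along which they close (so a half turn about z gives the same grasp; the last joint's range is limited). The gripper opens to 85 mm and grips with 20 to 120 N. Pads are 22 mm wide; open, the fingers measure 114 mm over their backs; the gripper's body (76 mm by 85 mm) begins 54 mm behind the grasp point. The pads swing forward as they close: fully open they stand 13 mm farther back than shut.
Start: joints at [-1.246, 0.332, -0.065, 1.46, 0.022, 1.35, -0.088], TCP at [0.213, 0.588, 0.25] pointing down, gripper open.
Joint ranges: [-2.6, 2.6], [-0.5, 2.12], [-1.47, 1.34], [0.16, 2.42], [-1.27, 4.41], [0.06, 2.06], [-2.6, 2.6]. Speed limits (rad/s): [2.22, 2.22, 2.79, 2.79, 3.14, 3.14, 3.14].

### API

Orientations are given as a rotation vector (axis times angle).
In Python, from workcell import env gives the robot as it stands.
- The arm moves only by the shell command python3 -m inch 'ROWS' [OPENING]. ROWS is JSON, a list of rows, each a list of 2 entries, a list of its own where there are three numbers: the shift along the tool's x, y, z in cm, then the turn about the tool's z in degrees. A call has exactly 10 rows; each row shifts and turns the commanded pose from where the row before left it, along the tool's axes as they then stand; what a row does not reach is not made up. A row lasts 1/10 s, in which the tool goes at most 50 mm and 8.59 degrees, less where a joint would pass 70% of its speed; a pose out of reach is approached as far as the arm can. A call is refused whole if a number of a shift passes 5 or a number of a turn 8.59, either way. A call with a gripper value outside its range is refused whole. OPENING is the finger opening in cm, from 0 to 8.54, set as the call begins (- or left out, the last holds). The fingers move at their own pace and stop on an object; the grip force is fixed at half the most. Time passes only in rows, so rows that do not move let the fingers close, or fill a call up. It gives the time, the measured TCP pose, the force, the opening and the grip force at its end, in the units of the state.
- env.observe(): the state, without advancing time (a new reading comes with each control period).
- env.camera(name): name is "scene" or "top" or "wrist"; returns the picture (480x640x3 uint8, red, green, blue); there is no depth.
- env.calibration(name): a dict with "fx", "fy", "cx", "cy" (pixels), "k1" (the pictures are not rectified: a ray, as slopes to the right and down, at radius r is drawn at 1 + k1 r^2 times it, then the intrinsics apply), "R" (3x3) and "t" (3): a world point X has camera coordinates R X + t. Camera axes: x right, y down, z forward; pixel columns grow to the right and rows downward; lengths in m; the calibration is good to about 2 mm. A picture is of the moment at which its call begins: read the wrist's pose just before it. calibration takes no time and is no camera call; for the wrist camera it gives the pose at the moment of the call.
- env.finish_job(): hands the job in; it is judged then, once.
The state is a dict: "time": time; "joint_positions": joint angles; "qvel": joint speeds; "effort": joint torques, N m; "ee_pos": TCP position; "tool_rot": TCP orientation; "wrist_force": force on the tool from outside, world axes, zero at the start; "ft_torque": the same for the moment, N m; "gripper_width": finger opening in m; "gripper_force": force on a finger pad.
Only numpy, scipy, OpenCV 4.12 (cv2) and the standard library are available. Lean on these libraries where they do the work, as an engineer would, in place of code of your own. Each camera call takes 0.05 s, during which the arm holds its last target. There are 200 camera calls.

### The job

The crank shaft of the hand mincer has too much end float. Push the crank all the way in and then pull it all the way out, gently, to feel how far it travels between its stops; with it pulled out, slip the thickest slotted spacer that the gap will take without force from the wooden block down over the squared neck between the crank hub and the bush, until it sits on the neck, and let go. Then prove it: push the crank in against the spacer and pull it out to its stop again (no more than 4 mm of play may be left); leave the spacer on the neck, the other two in their block and the food and the glass where they are.

Things in the scene. Friction and masses are not known exactly. Their poses are not given: they have to be found in the camera images.
- mincer: cast aluminium hand mincer, fixed by its round suction foot; origin under the foot. Barrel and shaft lie level along its y, axis 122 mm above the worktop; the crank is at its -y end (bush face 115 mm from the origin), the ring nut at +y. The funnel on top rises 98 mm above the axis, its rim at least 70 mm from the bush.
- bush: square aluminium bearing flange (40 x 40 mm, 12 mm thick) fixed at the crank end of the mincer. Origin: on the shaft axis, in the flat outer face that looks at the crank hub. -y points outwards along the axis to the crank (the way to pull), x lies level across the shaft, z up.
- crank: steel crank with shaft, 0.7 kg. Slides along the bush's y only (does not turn) and stays where left; drag 3 N. Origin: on the axis, in the hub's inner face; axes as the bush's. It stops hard both ways: pushed in, hub on bush (gap 0); pulled out, a hidden shoulder on the bush, felt at 5.2 to 12.8 mm of gap. Starts 1 to 4.5 mm out. Over 25 N on the bush or a spacer does damage.
- hub (a point): on the shaft axis inside the crank hub, 27 mm outwards of the crank's origin, the place to grip it from above, across its width (in its upper half, to keep the hand clear of a seated spacer's bar). The hub is a steel block 30 mm wide (bush x), 44 mm long (y) and 34 mm high; at its outer end a 20 mm wide, 10 mm thick arm hangs down, with a wooden handle.
- neck (a point): on the flat top of the shaft's squared neck (14 x 14 mm), at the hub's inner face, 7 mm above the axis. The neck shows between hub and bush; here the spacer goes on from above.
- block: fixed block of light wood, 66 x 134 x 50 mm, with three equal slots (36.5 mm along its x, 12.5 mm along its y) at y = -42, 0 and +42 mm, which hold the spacers. Origin: centre of its underside.
- spacer_thin: white slotted spacer 4 mm thick: an upside-down U with a grip bar (1 dark dot on top), upright in a slot. Origin: crown of the U; z up, y through its thickness. Legs 16 mm apart (x), 34 over both, with round ends 22 mm below. Bar 44 mm wide (x, grip across it), 6 thick, 12 to 30 mm above the origin; it rests on the block. Seated: origin on the neck's top, x, y as the bush's. Needs 0.5 mm more gap than its thickness.
- spacer_middle: white slotted spacer 7 mm thick: an upside-down U with a grip bar (2 dark dots on top), upright in a slot. Origin: crown of the U; z up, y through its thickness. Legs 16 mm apart (x), 34 over both, with round ends 24 mm below. Bar 44 mm wide (x, grip across it), 9 thick, 12 to 30 mm above the origin; it rests on the block. Seated: origin on the neck's top, x, y as the bush's. Needs 0.5 mm more gap than its thickness.
- spacer_thick: white slotted spacer 10 mm thick: an upside-down U with a grip bar (3 dark dots on top), upright in a slot. Origin: crown of the U; z up, y through its thickness. Legs 16 mm apart (x), 34 over both, with round ends 25 mm below. Bar 44 mm wide (x, grip across it), 12 thick, 12 to 30 mm above the origin; it rests on the block. Seated: origin on the neck's top, x, y as the bush's. Needs 0.5 mm more gap than its thickness.
- tea_glass: tumbler, 81 mm across, 101 mm high, bystander; origin under its centre
- garlic: garlic bulb, 60 mm, bystander; origin under its centre
- tomato: tomato, 57 mm, bystander; origin under its centre
- onion: onion, 82 mm across, 94 mm high, bystander; origin under its centre
- lemon: lemon, 72 mm long, bystander; origin under its centre

How it is judged:
On the way, in this order (a step that is already met when the one before it is completed fails the run):
1. the crank is pushed in until its hub bears on the bush (more than 4 N) (contact force between crank and bush above 4 N and y of crank in the frame of bush above -0.002 m), for 0.1 s.
2. the crank is pulled out until it bears on its hidden stop (more than 4 N) (contact force between crank and bush above 4 N and y of crank in the frame of bush below -0.004 m), for 0.1 s.
3. a spacer sits on the neck between hub and bush and is let go (((x of spacer_thin in the frame of bush between -0.003 and 0.003 m and z of spacer_thin in the frame of bush between 0.004 and 0.01 m and y of spacer_thin in the frame of bush between -0.013 and -0.001 m and angle between the z axis of spacer_thin and the z axis of bush, either way round below 0.12 rad and angle between the y axis of spacer_thin and the y axis of bush, either way round below 0.2 rad and contact force between the fingers and spacer_thin below 0.1 N) or (x of spacer_middle in the frame of bush between -0.003 and 0.003 m and z of spacer_middle in the frame of bush between 0.004 and 0.01 m and y of spacer_middle in the frame of bush between -0.013 and -0.001 m and angle between the z axis of spacer_middle and the z axis of bush, either way round below 0.12 rad and angle between the y axis of spacer_middle and the y axis of bush, either way round below 0.2 rad and contact force between the fingers and spacer_middle below 0.1 N) or (x of spacer_thick in the frame of bush between -0.003 and 0.003 m and z of spacer_thick in the frame of bush between 0.004 and 0.01 m and y of spacer_thick in the frame of bush between -0.013 and -0.001 m and angle between the z axis of spacer_thick and the z axis of bush, either way round below 0.12 rad and angle between the y axis of spacer_thick and the y axis of bush, either way round below 0.2 rad and contact force between the fingers and spacer_thick below 0.1 N))), for 0.2 s.
4. the crank is pushed in and nips the spacer against the bush (more than 4 N) (((x of spacer_thin in the frame of bush between -0.003 and 0.003 m and z of spacer_thin in the frame of bush between 0.004 and 0.01 m and y of spacer_thin in the frame of bush between -0.013 and -0.001 m and angle between the z axis of spacer_thin and the z axis of bush, either way round below 0.12 rad and angle between the y axis of spacer_thin and the y axis of bush, either way round below 0.2 rad and contact force between spacer_thin and bush above 4 N) or (x of spacer_middle in the frame of bush between -0.003 and 0.003 m and z of spacer_middle in the frame of bush between 0.004 and 0.01 m and y of spacer_middle in the frame of bush between -0.013 and -0.001 m and angle between the z axis of spacer_middle and the z axis of bush, either way round below 0.12 rad and angle between the y axis of spacer_middle and the y axis of bush, either way round below 0.2 rad and contact force between spacer_middle and bush above 4 N) or (x of spacer_thick in the frame of bush between -0.003 and 0.003 m and z of spacer_thick in the frame of bush between 0.004 and 0.01 m and y of spacer_thick in the frame of bush between -0.013 and -0.001 m and angle between the z axis of spacer_thick and the z axis of bush, either way round below 0.12 rad and angle between the y axis of spacer_thick and the y axis of bush, either way round below 0.2 rad and contact force between spacer_thick and bush above 4 N))), for 0.1 s.
5. the crank is pulled out to its stop again (more than 4 N), with the spacer seated and less than 4 mm more gap than the spacer's thickness (((x of spacer_thin in the frame of bush between -0.003 and 0.003 m and z of spacer_thin in the frame of bush between 0.004 and 0.01 m and y of spacer_thin in the frame of bush between -0.013 and -0.001 m and angle between the z axis of spacer_thin and the z axis of bush, either way round below 0.12 rad and angle between the y axis of spacer_thin and the y axis of bush, either way round below 0.2 rad and contact force between crank and bush above 4 N and y of crank in the frame of bush between -0.008 and -0.004 m) or (x of spacer_middle in the frame of bush between -0.003 and 0.003 m and z of spacer_middle in the frame of bush between 0.004 and 0.01 m and y of spacer_middle in the frame of bush between -0.013 and -0.001 m and angle between the z axis of spacer_middle and the z axis of bush, either way round below 0.12 rad and angle between the y axis of spacer_middle and the y axis of bush, either way round below 0.2 rad and contact force between crank and bush above 4 N and y of crank in the frame of bush between -0.011 and -0.007 m) or (x of spacer_thick in the frame of bush between -0.003 and 0.003 m and z of spacer_thick in the frame of bush between 0.004 and 0.01 m and y of spacer_thick in the frame of bush between -0.013 and -0.001 m and angle between the z axis of spacer_thick and the z axis of bush, either way round below 0.12 rad and angle between the y axis of spacer_thick and the y axis of bush, either way round below 0.2 rad and contact force between crank and bush above 4 N and y of crank in the frame of bush between -0.014 and -0.01 m))), for 0.1 s.
At the end, for the whole second after the job is handed in: One spacer sits at rest on the neck between hub and bush (origin within 3 mm sideways and 4 to 10 mm above the shaft axis, upright within 0.12 rad, square within 0.2 rad) with less than 4 mm of free gap beside it; the other two lie in their slots within 10 mm of their start (((x of spacer_thin in the frame of bush between -0.003 and 0.003 m and z of spacer_thin in the frame of bush between 0.004 and 0.01 m and y of spacer_thin in the frame of bush between -0.013 and -0.001 m and angle between the z axis of spacer_thin and the z axis of bush, either way round below 0.12 rad and angle between the y axis of spacer_thin and the y axis of bush, either way round below 0.2 rad and y of crank in the frame of bush above -0.008 m and linear speed of spacer_thin below 0.01 m/s and distance of each of spacer_middle, spacer_thick from where it was at the start of the episode below 0.01 m) or (x of spacer_middle in the frame of bush between -0.003 and 0.003 m and z of spacer_middle in the frame of bush between 0.004 and 0.01 m and y of spacer_middle in the frame of bush between -0.013 and -0.001 m and angle between the z axis of spacer_middle and the z axis of bush, either way round below 0.12 rad and angle between the y axis of spacer_middle and the y axis of bush, either way round below 0.2 rad and y of crank in the frame of bush above -0.011 m and linear speed of spacer_middle below 0.01 m/s and distance of each of spacer_thin, spacer_thick from where it was at the start of the episode below 0.01 m) or (x of spacer_thick in the frame of bush between -0.003 and 0.003 m and z of spacer_thick in the frame of bush between 0.004 and 0.01 m and y of spacer_thick in the frame of bush between -0.013 and -0.001 m and angle between the z axis of spacer_thick and the z axis of bush, either way round below 0.12 rad and angle between the y axis of spacer_thick and the y axis of bush, either way round below 0.2 rad and y of crank in the frame of bush above -0.014 m and linear speed of spacer_thick below 0.01 m/s and distance of each of spacer_thin, spacer_middle from where it was at the start of the episode below 0.01 m))); the robot touches nothing.
It fails at once if the crank is rammed against a stop with more than 25 N (contact force between crank and bush above 25 N).
It fails at once if a spacer is forced: more than 25 N between it and the bush or the crank (contact force between any of spacer_thin, spacer_middle, spacer_thick and bush above 25 N or contact force between any of spacer_thin, spacer_middle, spacer_thick and crank above 25 N).
It fails at once if the glass, garlic, tomato, onion or lemon is shifted by more than 30 mm (distance of any of tea_glass, garlic, tomato, onion, lemon from where it was at the start of the episode above 0.03 m).
It also fails if it takes over 72 s, if anything falls off the work surface, if the arm or the gripper's body presses on something with over 40 N, if the wrist force passes 120 N, or if a joint passes its speed limit or range.

## Working session

There is one attempt and no reset: what is moved stays moved. The work goes in short steps, Python scripts to look and compute and a shell command to move; the robot and the scene stay as the last step left them, time stands still between calls to the robot, and variables do not carry over. Pictures are saved under pics/ and viewed, at most 10 in all, crops included, and the job is handed in when it is done.

```bash
mkdir -p pics; ls
python3 - <<'E'
from workcell import env
import cv2
s=env.observe();print(s)
for n in("scene","top","wrist"):
    c=env.calibration(n);print(n,{k:(v.round(4).tolist() if hasattr(v,'round') and hasattr(v,'tolist') else v) for k,v in c.items()})
    cv2.imwrite(f"pics/{n}0.png",env.camera(n)[:,:,::-1])
E
```

```text
pics
{'time': 0.0, 'joint_positions': array([-1.24558792,  0.33286683, -0.06466416,  1.46095631,  0.02157527,
        1.34986315, -0.08848679]), 'qvel': array([-0.00147647,  0.00094768, -0.00151968, -0.00180185,  0.001171  ,
       -0.00027799,  0.000628  ]), 'effort': array([-1.48121940e-04, -6.25425768e+01,  4.92014852e-02, -3.91615891e+01,
        1.62466429e-02,  9.62122431e-03,  1.85926018e-05]), 'ee_pos': array([0.21292287, 0.58724756, 0.24951179]), 'tool_rot': array([-5.43560813e-01, -3.09401706e+00,  2.17765680e-03]), 'wrist_force': array([-0.46219158, -0.92473953, -0.08516869]), 'ft_torque': array([ 0.02570589,  0.02919985, -0.03212727]), 'gripper_force': 0.0, 'gripper_width': 0.08528890291310162}
scene {'fx': 475.12327372663344, 'fy': 475.12327372663344, 'cx': 322.3282642997383, 'cy': 244.93303674612014, 'k1': -0.007542449115976444, 'R': [[0.5896, -0.8075, 0.0159], [-0.5932, -0.4463, -0.67], [0.5481, 0.3857, -0.7422]], 't': [-0.4408, 0.3165, 0.8294]}
top {'fx': 503.50713311720665, 'fy': 503.50713311720665, 'cx': 325.69868323407627, 'cy': 240.38315076741324, 'k1': -0.053608170163711, 'R': [[0.031, -0.9995, -0.0009], [-0.9785, -0.0301, -0.204], [0.2039, 0.0072, -0.979]], 't': [-0.1514, 0.5482, 0.9963]}
wrist {'fx': 378.8967095576889, 'fy': 378.8967095576889, 'cx': 314.2073182285343, 'cy': 240.7768642972864, 'k1': 0.01350398746484853, 'R': [[0.3403, 0.9403, -0.0003], [0.8977, -0.3248, 0.2978], [0.2799, -0.1016, -0.9546]], 't': [-0.6254, -0.0377, 0.3799]}
```

View pics/scene0.png

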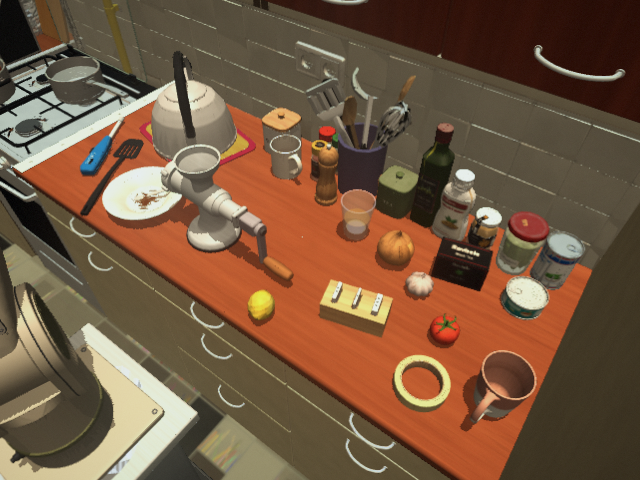

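View pics/top0.png

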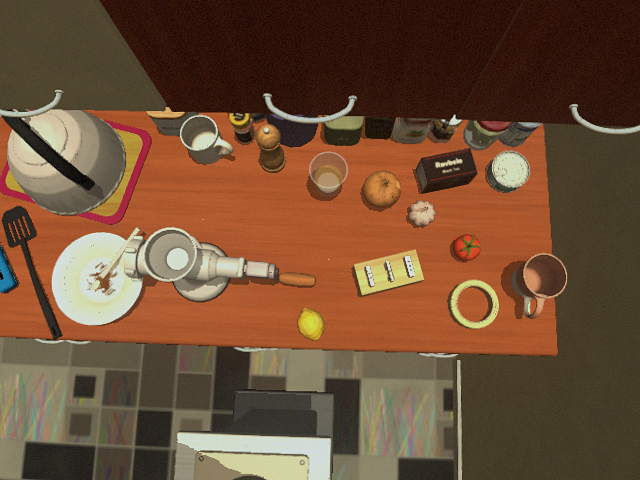

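The scene shows the mincer on the left, with its crank towards world -y (hub at about (262,270) in top). The block is at (390,272) in top and holds three white spacers. Next I'll enlarge both.

```bash
cat > h.py <<'E'
from workcell import env
import cv2, numpy as np
from scipy.spatial.transform import Rotation as Ro
def ray(c,u,v):
    p=np.array([(u-c["cx"])/c["fx"],(v-c["cy"])/c["fy"]]);q=p.copy()
    for _ in range(5): q=p/(1+c["k1"]*(q@q))
    R=np.array(c["R"]);t=np.array(c["t"])
    return -R.T@t, R.T@np.array([q[0],q[1],1])
def plane(c,u,v,z):
    o,d=ray(c,u,v); return o+d*(z-o[2])/d[2]
def proj(c,X):
    q=np.array(c["R"])@X+np.array(c["t"]);p=q[:2]/q[2];p=p*(1+c["k1"]*(p@p))
    return np.array([p[0]*c["fx"]+c["cx"],p[1]*c["fy"]+c["cy"]])
def st():
    s=env.observe();R=Ro.from_rotvec(s["tool_rot"]).as_matrix();return s,np.array(s["ee_pos"]),R
E
python3 - <<'E'
import cv2,numpy as np
a=cv2.imread("pics/top0.png")
A=cv2.resize(a[235:305,200:330],None,fx=6,fy=6,interpolation=cv2.INTER_CUBIC)[:,:780]
B=cv2.resize(a[245:300,345:430],None,fx=3,fy=3,interpolation=cv2.INTER_CUBIC)
C=np.zeros((600,780,3),np.uint8);C[:420]=A;C[425:425+165,:255]=B
cv2.imwrite("pics/crop1.png",C)
E
```

```text
(no output)
```

View pics/crop1.png

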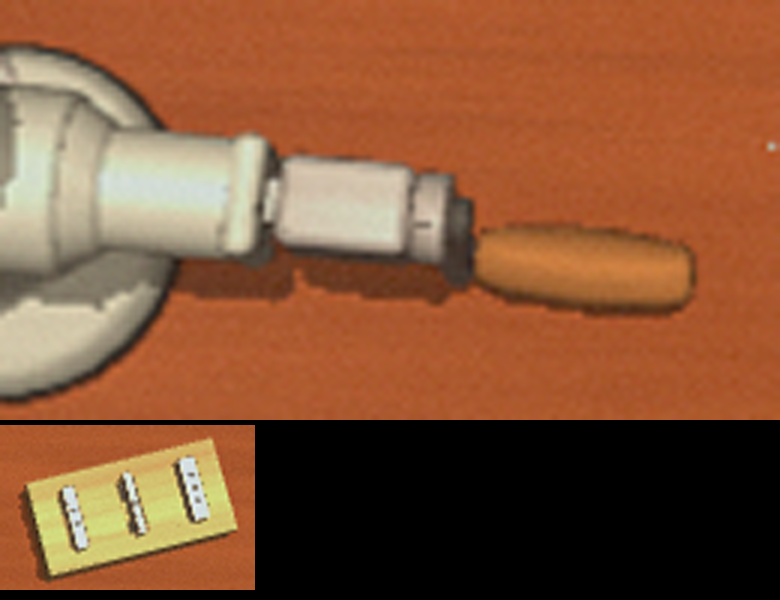

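The crop shows the hub block centred at about (344,205) (crop scale 6), the bush plate at x≈248, and three spacers in the block. The centre spacer looks thinnest and the right one thickest.

Run:
```python
from h import *
c=env.calibration("top")
f=lambda u,v,z:plane(c,200+u/6,235+v/6,z).round(4)
for p in [(283,157),(410,165),(405,255),(278,245)]: print("hub",f(*p,.139))
for p in [(256,136),(240,254)]: print("bush",f(*p,.142))
g=lambda u,v,z:plane(c,345+u/3,245+(v-425)/3,z).round(4)
for p in [(28,485),(212,440),(238,530),(50,577)]: print("blk",g(*p,.05))
for p in [(74,517),(134,504),(193,489)]: print("sp",g(*p,.068))
s,p,R=st();print(p,R.round(3))
w=env.calibration("wrist");Rw=np.array(w["R"]);print("cam in tool",(R.T@(-Rw.T@np.array(w["t"])-p)).round(4),(R.T@Rw.T).round(3))
```

```text
hub [0.4903 0.0137 0.139 ]
hub [ 0.489 -0.027  0.139]
hub [ 0.4602 -0.0269  0.139 ]
hub [0.4621 0.0135 0.139 ]
bush [0.4963 0.0222 0.142 ]
bush [0.4585 0.0248 0.142 ]
blk [ 0.5035 -0.1956  0.05  ]
blk [ 0.5392 -0.3237  0.05  ]
blk [ 0.4764 -0.3415  0.05  ]
blk [ 0.4401 -0.212   0.05  ]
sp [ 0.4796 -0.2264  0.068 ]
sp [ 0.4897 -0.2671  0.068 ]
sp [ 0.5013 -0.3074  0.068 ]
[0.2129454  0.58731535 0.24970514] [[-0.94   0.341 -0.   ]
 [ 0.341  0.94  -0.001]
 [-0.    -0.001 -1.   ]]
cam in tool [ 0.0776  0.0006 -0.1241] [[ 0.001 -0.955 -0.298]
 [ 1.     0.     0.001]
 [-0.001 -0.298  0.955]]
```

```bash
python3 -m inch '[[[-3.4,-0.57,-1],3.65],[[-3.4,-0.57,-1],3.65],[[-3.4,-0.57,-1],3.65],[[-3.4,-0.57,-1],3.65],[[-3.4,-0.57,-1],3.65],[[-3.4,-0.57,-1],3.65],[[-3.4,-0.57,-1],3.65],[[-3.4,-0.57,-1],3.65],[[-3.4,-0.57,-1],3.65],[[-3.4,-0.57,0],3.65]]'
python3 -m inch '[[[-3.4,-0.57,0],3.65],[[-3.4,-0.57,0],3.65],[[-3.4,-0.57,0],3.65],[[-3.4,-0.57,0],3.65],[[-3.4,-0.57,0],3.65],[[-3.4,-0.57,0],3.65],[[-3.4,-0.57,0],3.65],[[-3.4,-0.57,0.5],3.65],[[-3.4,-0.57,1],3.65],[[-3.4,-0.57,1],3.65]]'
python3 - <<'E'
from h import *
s,p,R=st();print(p.round(4),R.round(3),s["time"])
c=env.calibration("wrist");a=env.camera("wrist")[:,:,::-1];cv2.imwrite("pics/w1.png",a)
for q in [(.4755,-.007,.139)]: print(proj(c,np.array(q)))
E
```

```text
time: 1.15
ee_pos: [0.4501, 0.3432, 0.3415]
tool_rot: [1.489, 2.766, 0.003]
wrist_force: [0.1, 0.8, 0.3]
gripper_width: 0.0855
gripper_force: 0.0
time: 2.15
ee_pos: [0.4938, 0.0068, 0.3149]
tool_rot: [-2.28, -2.161, -0.0]
wrist_force: [0.4, 0.8, 1.0]
gripper_width: 0.0854
gripper_force: 0.0
[0.4938 0.0068 0.3149] [[ 0.054  0.999  0.   ]
 [ 0.999 -0.054  0.   ]
 [ 0.     0.    -1.   ]] 2.15
[294.29185092 239.24129968]
```

View pics/w1.png

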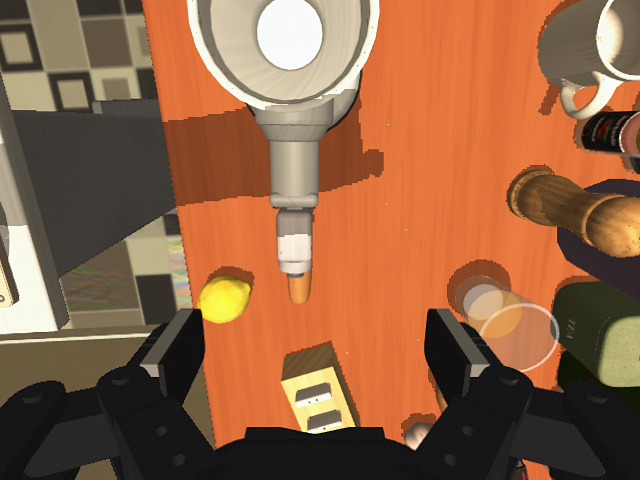

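The wrist view shows the hub at about (295,236), where the prediction put it at (294,239). The shaft runs nearly parallel to tool x. I'll move down closer.

```bash
python3 -m inch '[[[-0.2,-0.25,1.5],0],[[-0.2,-0.25,1.5],0],[[-0.2,-0.25,1.5],0],[[-0.2,-0.25,1.5],0],[[-0.2,-0.25,1.5],0],[[-0.2,-0.25,1.5],0],[[-0.2,-0.25,1.5],0],[[-0.08,0,1],0],[[0,0,0.5],0],[[0,0,0],0]]'
python3 - <<'E'
from h import *
s,p,R=st();print(p.round(4),R.round(3),s["time"])
c=env.calibration("wrist");a=env.camera("wrist")[:,:,::-1];cv2.imwrite("pics/w2.png",a)
E
```

```text
time: 3.2
ee_pos: [0.4758, -0.0055, 0.195]
tool_rot: [-2.277, -2.164, 0.001]
wrist_force: [1.0, 0.2, 1.0]
gripper_width: 0.0853
gripper_force: 0.0
[ 0.4758 -0.0055  0.195 ] [[ 0.051  0.999 -0.001]
 [ 0.999 -0.051 -0.   ]
 [-0.    -0.001 -1.   ]] 3.2
```

View pics/w2.png

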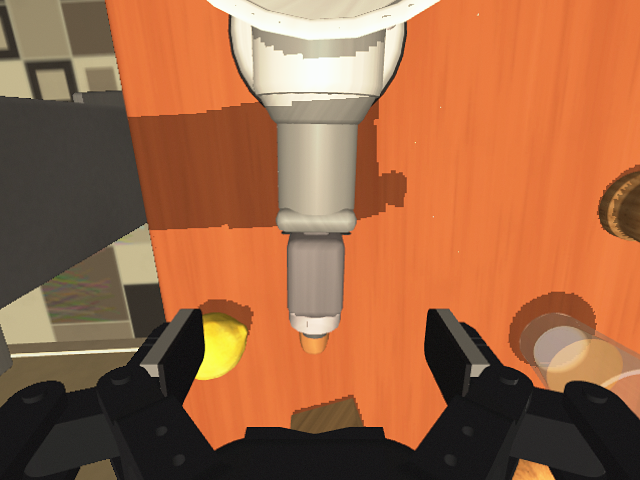

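The view shows the bush plate at u 277–356, v 210–234. The hub top spans u 288–344, v 234–314, centred on the tool axis and parallel to it.

Run:
```python
from h import *
s,p,R=st();c=env.calibration("wrist")
for u,v,z in [(288,234,.139),(344,234,.139),(290,314,.139),(342,314,.139),(277,220,.142),(356,220,.142),(316,231,.142)]:
    X=plane(c,u,v,z);print(X.round(4),(R.T@(X-p)).round(4))
```

```text
[0.4632 0.0197 0.139 ] [ 0.0245 -0.0141  0.0565]
[0.4909 0.0183 0.139 ] [0.0245 0.0136 0.0565]
[ 0.4611 -0.0245  0.139 ] [-0.0197 -0.014   0.0565]
[ 0.4886 -0.0258  0.139 ] [-0.0197  0.0136  0.0565]
[0.4586 0.0279 0.142 ] [ 0.0324 -0.0191  0.0535]
[0.4967 0.0259 0.142 ] [0.0324 0.019  0.0535]
[0.4771 0.0214 0.142 ] [ 0.0269 -0.0003  0.0535]
```

```bash
python3 -m inch '[[[-0.05,0,1.2],0],[[-0.05,0,1.2],0],[[-0.05,0,1.2],0],[[-0.05,0,1.2],0],[[-0.05,0,1],0],[[0,0,0.5],0],[[0,0,0.2],0],[[0,0,0],0],[[0,0,0],0],[[0,0,0],0]]'
python3 -m inch '[[[0,0,0],0],[[0,0,0],0],[[0,0,0],0],[[0,0,0],0],[[0,0,0],0],[[0,0,0],0],[[0,0,0],0],[[0,0,0],0],[[0,0,0],0],[[0,0,0],0]]' 2
```

```text
time: 4.25
ee_pos: [0.476, -0.008, 0.1307]
tool_rot: [2.277, 2.164, 0.001]
wrist_force: [-0.5, 0.0, 0.7]
gripper_width: 0.0857
gripper_force: 0.0
time: 5.25
ee_pos: [0.476, -0.0081, 0.1306]
tool_rot: [2.278, 2.163, 0.001]
wrist_force: [-0.1, 0.8, 5.5]
gripper_width: 0.0296
gripper_force: 60.1
```

```bash
python3 -m inch '[[[0.03,0,0],0],[[0.03,0,0],0],[[0.03,0,0],0],[[0.03,0,0],0],[[0.03,0,0],0],[[0.03,0,0],0],[[0,0,0],0],[[0,0,0],0],[[0,0,0],0],[[0,0,0],0]]'
```

```text
time: 6.25
ee_pos: [0.4761, -0.0069, 0.1306]
tool_rot: [2.278, 2.163, 0.0]
wrist_force: [-0.0, -1.6, 5.6]
gripper_width: 0.0292
gripper_force: 60.1
```

```bash
python3 -m inch '[[[0.02,0,0],0],[[0.02,0,0],0],[[0.02,0,0],0],[[0.02,0,0],0],[[0.02,0,0],0],[[0,0,0],0],[[0,0,0],0],[[0,0,0],0],[[0,0,0],0],[[0,0,0],0]]'
```

```text
time: 7.25
ee_pos: [0.4762, -0.0059, 0.1306]
tool_rot: [2.278, 2.163, 0.0]
wrist_force: [0.5, -3.1, 5.7]
gripper_width: 0.0291
gripper_force: 60.1
```

```bash
python3 -m inch '[[[0.02,0,0],0],[[0.02,0,0],0],[[0.02,0,0],0],[[0.02,0,0],0],[[0.02,0,0],0],[[0,0,0],0],[[0,0,0],0],[[0,0,0],0],[[0,0,0],0],[[0,0,0],0]]'
```

```text
time: 8.25
ee_pos: [0.4762, -0.0049, 0.1305]
tool_rot: [2.278, 2.163, 0.0]
wrist_force: [-0.1, -1.5, 5.3]
gripper_width: 0.0292
gripper_force: 60.2
```

```bash
python3 -m inch '[[[0.02,0,0],0],[[0.02,0,0],0],[[0.02,0,0],0],[[0.02,0,0],0],[[0.02,0,0],0],[[0,0,0],0],[[0,0,0],0],[[0,0,0],0],[[0,0,0],0],[[0,0,0],0]]'
```

```text
time: 9.25
ee_pos: [0.4763, -0.004, 0.1306]
tool_rot: [2.277, 2.163, 0.0]
wrist_force: [1.1, -2.7, 6.1]
gripper_width: 0.0296
gripper_force: 60.2
```

```bash
python3 -m inch '[[[0.02,0,0],0],[[0.02,0,0],0],[[0.02,0,0],0],[[0.02,0,0],0],[[0.02,0,0],0],[[0,0,0],0],[[0,0,0],0],[[0,0,0],0],[[0,0,0],0],[[0,0,0],0]]'
```

```text
time: 10.25
ee_pos: [0.4763, -0.004, 0.1306]
tool_rot: [2.278, 2.161, -0.001]
wrist_force: [-0.4, -6.7, 5.2]
gripper_width: 0.0291
gripper_force: 60.2
```

```bash
python3 -m inch '[[[0.03,0,0],0],[[0.03,0,0],0],[[0.03,0,0],0],[[0.03,0,0],0],[[0,0,0],0],[[0,0,0],0],[[0,0,0],0],[[0,0,0],0],[[0,0,0],0],[[0,0,0],0]]'
```

```text
time: 11.25
ee_pos: [0.4763, -0.0039, 0.1306]
tool_rot: [2.278, 2.16, -0.002]
wrist_force: [-0.6, -11.6, 6.3]
gripper_width: 0.0292
gripper_force: 60.2
```

```bash
python3 -m inch '[[[-0.1,0,0],0],[[-0.1,0,0],0],[[-0.1,0,0],0],[[-0.1,0,0],0],[[-0.1,0,0],0],[[-0.1,0,0],0],[[-0.1,0,0],0],[[-0.05,0,0],0],[[0,0,0],0],[[0,0,0],0]]'
```

```text
time: 12.25
ee_pos: [0.476, -0.0082, 0.1306]
tool_rot: [2.277, 2.164, 0.002]
wrist_force: [-0.0, 1.8, 5.4]
gripper_width: 0.029
gripper_force: 60.3
```

```bash
python3 -m inch '[[[-0.04,0,0],0],[[-0.04,0,0],0],[[-0.04,0,0],0],[[-0.04,0,0],0],[[-0.04,0,0],0],[[0,0,0],0],[[0,0,0],0],[[0,0,0],0],[[0,0,0],0],[[0,0,0],0]]'
```

```text
time: 13.25
ee_pos: [0.4759, -0.0099, 0.1305]
tool_rot: [-2.277, -2.164, -0.002]
wrist_force: [0.4, 3.3, 4.6]
gripper_width: 0.0296
gripper_force: 60.3
```

```bash
python3 -m inch '[[[-0.04,0,0],0],[[-0.04,0,0],0],[[-0.04,0,0],0],[[-0.04,0,0],0],[[-0.04,0,0],0],[[0,0,0],0],[[0,0,0],0],[[0,0,0],0],[[0,0,0],0],[[0,0,0],0]]'
```

```text
time: 14.25
ee_pos: [0.4759, -0.01, 0.1306]
tool_rot: [-2.274, -2.165, -0.004]
wrist_force: [0.4, 11.0, 4.8]
gripper_width: 0.0291
gripper_force: 60.4
```

Travel is 6.0 mm (y −0.0040 to −0.0100), so the thin spacer (4 + 0.5 mm) is the thickest that fits.

```bash
python3 -m inch '[[[0,0,0],0],[[0,0,0],0],[[0,0,0],0],[[0,0,0],0],[[0,0,-0.5],0],[[0,0,-1],0],[[0,0,-1.5],0],[[0,0,-2],0],[[0,0,-2],0],[[0,0,-2],0]]' 8.5
python3 -m inch '[[[-3.64,0.38,0],0],[[-3.64,0.38,0],0],[[-3.64,0.38,0],0],[[-3.64,0.38,0],0],[[-3.64,0.38,0],0],[[-3.64,0.38,0],0],[[-3.64,0.38,0.5],-4],[[0,0,1],-8],[[0,0,1],-6.4],[[0,0,0.5],0]]'
python3 - <<'E'
from h import *
s,p,R=st();print(p.round(4),R.round(3),s["time"])
c=env.calibration("wrist");a=env.camera("wrist")[:,:,::-1];cv2.imwrite("pics/w3.png",a)
E
```

```text
time: 15.25
ee_pos: [0.4755, -0.0128, 0.222]
tool_rot: [2.277, 2.163, 0.001]
wrist_force: [0.6, -0.1, 1.1]
gripper_width: 0.0849
gripper_force: 0.0
time: 16.25
ee_pos: [0.4888, -0.2686, 0.1902]
tool_rot: [-1.9, -2.501, -0.0]
wrist_force: [-0.9, 0.0, 0.4]
gripper_width: 0.0854
gripper_force: 0.0
[ 0.4888 -0.2686  0.1902] [[-0.268  0.963 -0.   ]
 [ 0.963  0.268  0.   ]
 [ 0.    -0.    -1.   ]] 16.25
```

View pics/w3.png

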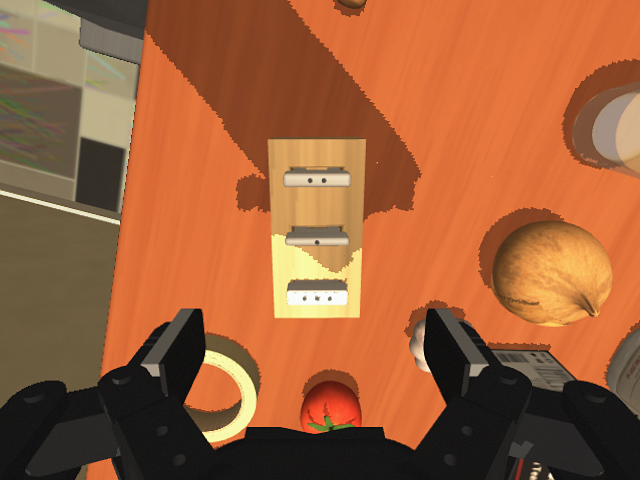

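The one-dot thin spacer is in the middle slot, with its bar top at u 286–348, v 238–245. It is square to the tool, and the neighbours show 2 and 3 dots.

Run:
```python
from h import *
s,p,R=st();c=env.calibration("wrist")
for u,v in [(286,241.5),(348,241.5),(317,238),(317,245)]:
    X=plane(c,u,v,.068);print(X.round(4),(R.T@(X-p)).round(4))
```

```text
[ 0.4693 -0.2729  0.068 ] [ 0.0005 -0.0198  0.1217]
[ 0.51   -0.2618  0.068 ] [0.0005 0.0223 0.1217]
[ 0.489 -0.265  0.068] [0.003  0.0012 0.1217]
[ 0.4903 -0.2698  0.068 ] [-0.002   0.0013  0.1217]
```

```bash
python3 -m inch '[[[0.05,0.13,1.5],0],[[0,0,1.8],0],[[0,0,1.8],0],[[0,0,1.8],0],[[0,0,1.8],0],[[0,0,1.5],0],[[0,0,1],0],[[0,0,0.6],0],[[0,0,0.32],0],[[0,0,0],0]]'
python3 -m inch '[[[0,0,0],0],[[0,0,0],0],[[0,0,0],0],[[0,0,0],0],[[0,0,0],0],[[0,0,0],0],[[0,0,0],0],[[0,0,0],0],[[0,0,0],0],[[0,0,0],0]]' 3.5
```

```text
time: 17.3
ee_pos: [0.4903, -0.2676, 0.0691]
tool_rot: [1.902, 2.5, 0.0]
wrist_force: [0.3, 0.2, 0.8]
gripper_width: 0.0849
gripper_force: 0.0
time: 18.3
ee_pos: [0.4908, -0.2677, 0.0699]
tool_rot: [1.901, 2.499, 0.001]
wrist_force: [-0.3, 1.6, 4.4]
gripper_width: 0.042
gripper_force: 59.9
```

```bash
python3 -m inch '[[[0,0,-0.4],0],[[0,0,-1.2],0],[[0,0,-1.6],0],[[0,0,-1.8],0],[[0,0,-1.8],0],[[0,0,-1.8],0],[[0,0,-1.8],0],[[0,0,-1.8],0],[[0,0,-1.3],0],[[0,0,-0.8],0]]'
python3 -m inch '[[[3,0.6,0],0],[[4,0.9,0],0],[[4.2,0.96,0],0],[[4.2,0.96,0],0],[[4.2,0.96,0],0],[[4,0.9,0],0],[[3,0.8,0],3.4],[[1.7,0.8,0],8],[[0,0,0],7],[[0,0,0],0]]'
python3 - <<'E'
from h import *
s,p,R=st();print(p.round(4),R.round(3),s["time"],s["gripper_width"])
c=env.calibration("wrist");a=env.camera("wrist")[:,:,::-1];cv2.imwrite("pics/w4.png",a)
for d in (-.003,0,.003): print((R.T@(np.array([.4774+.051*d,.0201+d,.139])-p)).round(4),proj(c,np.array([.4774+.051*d,.0201+d,.139])))
E
```

```text
time: 19.3
ee_pos: [0.4904, -0.2678, 0.2136]
tool_rot: [1.902, 2.499, 0.001]
wrist_force: [0.2, 0.1, -0.7]
gripper_width: 0.0416
gripper_force: 60.7
time: 20.3
ee_pos: [0.4819, 0.0237, 0.2119]
tool_rot: [-2.278, -2.163, 0.001]
wrist_force: [-0.0, -0.3, 0.2]
gripper_width: 0.0419
gripper_force: 60.7
[0.4819 0.0237 0.2119] [[ 0.052  0.999 -0.001]
 [ 0.999 -0.052 -0.   ]
 [-0.    -0.001 -1.   ]] 20.3 0.04186297999550934
[-0.0068 -0.0042  0.0729] [308.72245389 279.25505982]
[-0.0038 -0.0042  0.0729] [308.69715454 274.29184093]
[-0.0008 -0.0042  0.0729] [308.67161719 269.28715518]
```

View pics/w4.png

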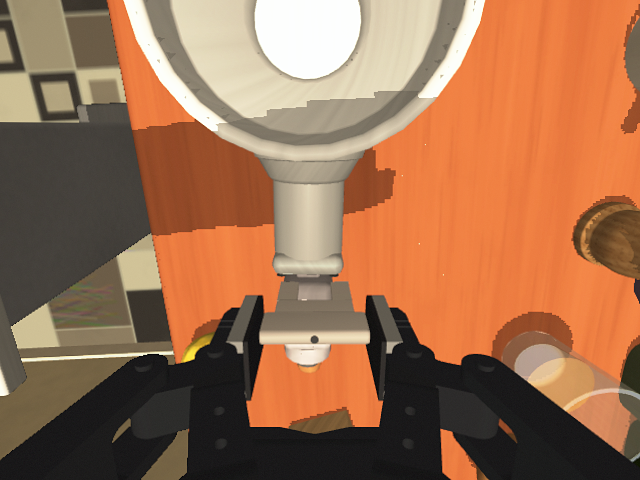

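The view shows the spacer held square (bar at u 260–370, v≈338). Behind it are the neck, and the bush plate with its lower edge at v≈275. I'll zoom in to measure the gap and the bar.

Run:
```python
import cv2
a=cv2.imread("pics/w4.png")[250:358,245:385]
cv2.imwrite("pics/w4c.png",cv2.resize(a,None,fx=5.5,fy=5.5,interpolation=cv2.INTER_CUBIC))
```

```text
(no output)
```

View pics/w4c.png

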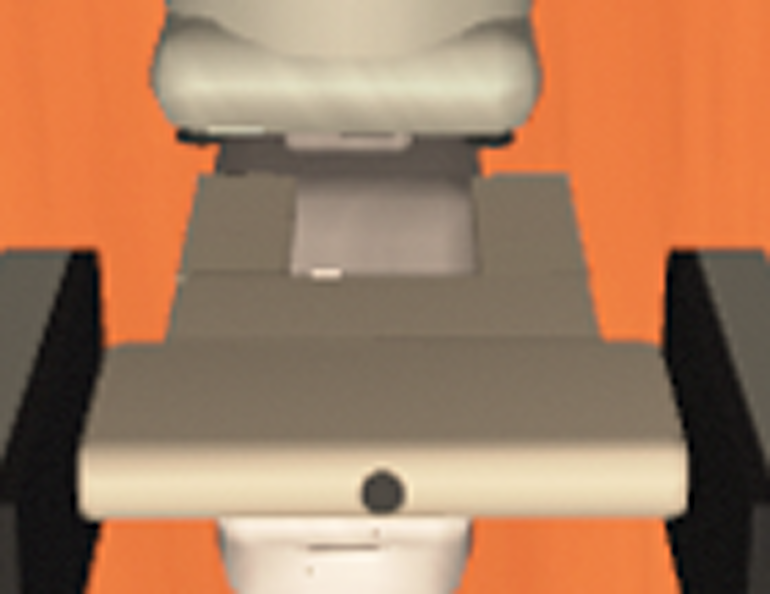

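Run:
```python
from h import *
s,p,R=st();c=env.calibration("wrist")
def f(n,u,v,z):
    X=plane(c,245+u/5.5,250+v/5.5,z);print(n,X.round(4),(R.T@(X-p)).round(4))
zb=p[2]-.002
f("bar",80,481,zb);f("bar",688,481,zb);f("barF",384,445,zb);f("barR",384,517,zb)
f("legtip L",295,176,zb-.052);f("legtip R",472,176,zb-.052)
f("neckL",285,140,.129);f("neckR",410,140,.129)
f("hubL",215,147,.139);f("hubR",480,147,.139);f("bushedge",347,131,.142);f("bushL",177,131,.142);f("bushR",515,131,.142)
```

```text
bar [0.4601 0.0238 0.21  ] [-0.0004 -0.0218  0.002 ]
bar [0.5018 0.0218 0.21  ] [-0.0003  0.02    0.002 ]
barF [0.4811 0.0256 0.21  ] [ 0.0024 -0.0009  0.002 ]
barR [0.4808 0.02   0.21  ] [-0.0032 -0.0009  0.002 ]
legtip L [0.4728 0.0233 0.158 ] [-0.0002 -0.0091  0.054 ]
legtip R [0.4891 0.0225 0.158 ] [-0.0002  0.0073  0.054 ]
neckL [0.4701 0.015  0.129 ] [-0.0086 -0.0113  0.083 ]
neckR [0.4834 0.0144 0.129 ] [-0.0086  0.002   0.083 ]
hubL [0.4636 0.0187 0.139 ] [-0.0053 -0.018   0.073 ]
hubR [0.4906 0.0174 0.139 ] [-0.0053  0.009   0.073 ]
bushedge [0.4772 0.021  0.142 ] [-0.0023 -0.0045  0.07  ]
bushL [0.4602 0.0218 0.142 ] [-0.0023 -0.0215  0.07  ]
bushR [0.494  0.0202 0.142 ] [-0.0023  0.0123  0.07  ]
```

```bash
python3 -m inch '[[[-1,-0.05,0],0],[[-1.5,-0.1,0],0],[[-1.5,-0.1,0],0],[[-1.5,-0.1,0],0],[[-1.3,-0.05,0],0],[[-0.7,0,0],0],[[0,0,0],0],[[0,0,0],0],[[0,0,0],0],[[0,0,0],0]]'
python3 - <<'E'
from h import *
s,p,R=st();print(p.round(4),s["time"])
c=env.calibration("wrist");a=env.camera("wrist")[:,:,::-1];cv2.imwrite("pics/w5.png",a)
u,v=proj(c,np.array([.4774,.0201,.139]));u0,v0=int(u)-65,int(v)-40;print(u,v,u0,v0)
cv2.imwrite("pics/w5c.png",cv2.resize(a[v0:v0+95,u0:u0+130],None,fx=6,fy=6,interpolation=cv2.INTER_CUBIC))
E
```

```text
time: 21.35
ee_pos: [0.4743, -0.0508, 0.212]
tool_rot: [-2.276, -2.165, -0.0]
wrist_force: [0.2, -0.1, -0.0]
gripper_width: 0.042
gripper_force: 60.7
[ 0.4743 -0.0508  0.212 ] 21.35
315.66004699988144 135.68994976399892 250 95
```

View pics/w5c.png

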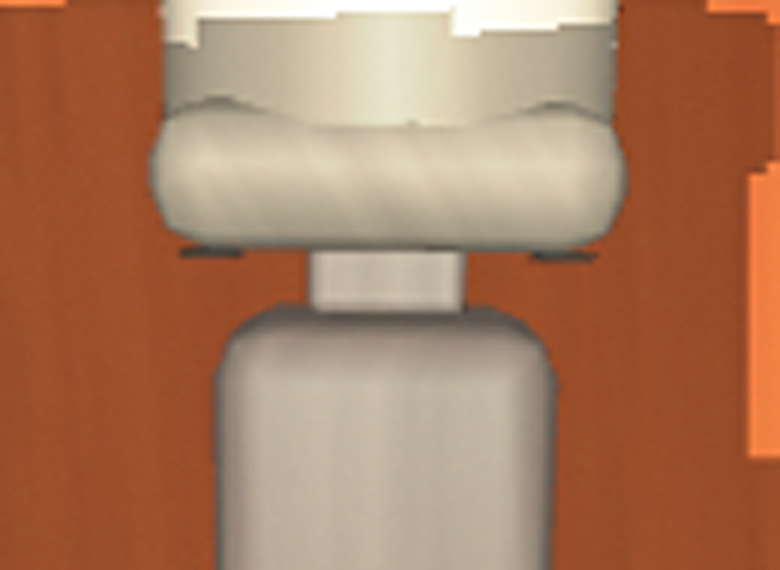

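The gap is now clear. The neck spans u 312–465 in the crop, the bush face is at v≈248 and the hub face at v≈308.

Run:
```python
from h import *
s,p,R=st();c=env.calibration("wrist")
def f(n,u,v,z):
    X=plane(c,250+u/6,95+v/6,z);print(n,X.round(4),(R.T@(X-p)).round(4))
for z in (.122,.129,.139):f("bush",388,249,z);f("hub",388,309,z)
f("neckL",311,280,.129);f("neckR",465,280,.129);f("hubL",217,480,.132);f("hubR",553,480,.132)
```

```text
bush [0.4769 0.0191 0.122 ] [ 0.07   -0.0009  0.09  ]
hub [0.4766 0.0138 0.122 ] [ 0.0647 -0.0009  0.09  ]
bush [0.4769 0.0193 0.129 ] [ 0.0702 -0.0009  0.083 ]
hub [0.4766 0.0142 0.129 ] [ 0.0651 -0.0009  0.083 ]
bush [0.4769 0.0196 0.139 ] [ 0.0706 -0.0009  0.073 ]
hub [0.4766 0.0148 0.139 ] [ 0.0657 -0.0009  0.073 ]
neckL [0.47  0.017 0.129] [ 0.0676 -0.0077  0.0831]
neckR [0.4835 0.0163 0.129 ] [0.0676 0.0059 0.083 ]
hubL [4.607e-01 3.000e-04 1.320e-01] [ 0.0505 -0.0162  0.08  ]
hubR [ 0.4906 -0.0011  0.132 ] [0.0505 0.0138 0.08  ]
```

```bash
python3 -m inch '[[[1,-0.03,0],0],[[1.5,0,0],0],[[1.5,0,0],0],[[1.5,0,0],0],[[1,0,0.1],0],[[0.31,0,0.3],0],[[0,0,0.4],0],[[0,0,0.4],0],[[0,0,0],0],[[0,0,0],0]]'
python3 -m inch '[[[0,0,0.2],0],[[0,0,0.2],0],[[0,0,0.2],0],[[0,0,0.2],0],[[0,0,0.2],0],[[0,0,0.2],0],[[0,0,0.2],0],[[0,0,0],0],[[0,0,0],0],[[0,0,0],0]]'
```

```text
time: 22.4
ee_pos: [0.4773, 0.0161, 0.2]
tool_rot: [-2.278, -2.163, 0.0]
wrist_force: [-0.4, -0.1, 0.1]
gripper_width: 0.0418
gripper_force: 60.7
time: 23.4
ee_pos: [0.4774, 0.0167, 0.1862]
tool_rot: [-2.277, -2.164, -0.0]
wrist_force: [-0.4, 0.8, -0.5]
gripper_width: 0.0415
gripper_force: 60.7
```

```bash
python3 -m inch '[[[0.02,0,0.15],0],[[0.02,0,0.15],0],[[0,0,0.15],0],[[0,0,0.15],0],[[0,0,0.15],0],[[0,0,0.15],0],[[0,0,0.1],0],[[0,0,0],0],[[0,0,0],0],[[0,0,0],0]]'
```

```text
time: 24.4
ee_pos: [0.4775, 0.0171, 0.1762]
tool_rot: [2.277, 2.164, 0.0]
wrist_force: [1.0, 0.7, -0.5]
gripper_width: 0.0419
gripper_force: 60.7
```

Legs are about 7 mm below the neck top without any resistance. Continuing down to seat.

```bash
python3 -m inch '[[[0,0,0.15],0],[[0,0,0.15],0],[[0,0,0.15],0],[[0,0,0.15],0],[[0,0,0.15],0],[[0,0,0.15],0],[[0,0,0.15],0],[[0,0,0.15],0],[[0,0,0.1],0],[[0,0,0],0]]'
```

```text
time: 25.4
ee_pos: [0.4774, 0.017, 0.1629]
tool_rot: [-2.277, -2.164, 0.0]
wrist_force: [-0.4, -0.7, -1.4]
gripper_width: 0.0415
gripper_force: 60.7
```

```bash
python3 -m inch '[[[0,0,0.05],0],[[0,0,0.05],0],[[0,0,0.05],0],[[0,0,0.05],0],[[0,0,0],0],[[0,0,0],0],[[0,0,0],0],[[0,0,0],0],[[0,0,0],0],[[0,0,0],0]]'
```

```text
time: 26.4
ee_pos: [0.4774, 0.017, 0.1611]
tool_rot: [-2.277, -2.164, -0.0]
wrist_force: [0.4, 0.4, 0.1]
gripper_width: 0.0419
gripper_force: 60.7
```

```bash
python3 -m inch '[[[0,0,0.04],0],[[0,0,0.04],0],[[0,0,0.04],0],[[0,0,0.04],0],[[0,0,0],0],[[0,0,0],0],[[0,0,0],0],[[0,0,0],0],[[0,0,0],0],[[0,0,0],0]]'
```

```text
time: 27.4
ee_pos: [0.4776, 0.0171, 0.1606]
tool_rot: [-2.277, -2.164, -0.001]
wrist_force: [-5.6, -1.6, 14.4]
gripper_width: 0.0416
gripper_force: 62.0
```

Contact came at TCP z 0.1606 (0.161 expected), so the spacer is seated. I'll relieve the load, open, lift, and back off so the camera is over the neck.

```bash
python3 -m inch '[[[0,0,-0.06],0],[[0,0,-0.06],0],[[0,0,0],0],[[0,0,0],0],[[0,0,0],0],[[0,0,0],0],[[0,0,0],0],[[0,0,0],0],[[0,0,0],0],[[0,0,0],0]]'
python3 -m inch '[[[0,0,0],0],[[0,0,0],0],[[0,0,0],0],[[0,0,0],0],[[0,0,0],0],[[0,0,0],0],[[0,0,0],0],[[0,0,-0.5],0],[[0,0,-1.5],0],[[0,0,-2],0]]' 8.5
python3 -m inch '[[[-0.5,0,-1],0],[[-1.2,0,0],0],[[-1.5,0,0],0],[[-1.5,0,0],0],[[-1.2,0,0],0],[[-0.5,0,0],0],[[0,0,0],0],[[0,0,0],0],[[0,0,0],0],[[0,0,0],0]]'
python3 - <<'E'
from h import *
s,p,R=st();print(p.round(4),s["time"])
c=env.calibration("wrist");a=env.camera("wrist")[:,:,::-1];cv2.imwrite("pics/w6.png",a)
u,v=proj(c,np.array([.4774,.0167,.139]));u0,v0=int(u)-65,int(v)-40;print(u,v,u0,v0)
cv2.imwrite("pics/w6c.png",cv2.resize(a[v0:v0+95,u0:u0+130],None,fx=6,fy=6,interpolation=cv2.INTER_CUBIC))
E
```

```text
time: 28.4
ee_pos: [0.4775, 0.017, 0.1608]
tool_rot: [2.277, 2.164, 0.0]
wrist_force: [-1.2, -0.0, 5.0]
gripper_width: 0.0421
gripper_force: 61.1
time: 29.4
ee_pos: [0.477, 0.0169, 0.2009]
tool_rot: [-2.277, -2.163, 0.002]
wrist_force: [-0.1, 0.7, -0.2]
gripper_width: 0.085
gripper_force: 0.0
time: 30.4
ee_pos: [0.4742, -0.0464, 0.2107]
tool_rot: [-2.276, -2.165, -0.0]
wrist_force: [-0.2, 0.2, -0.3]
gripper_width: 0.0851
gripper_force: 0.0
[ 0.4742 -0.0464  0.2107] 30.4
316.56701093170295 151.9588917139527 251 111
```

View pics/w6c.png

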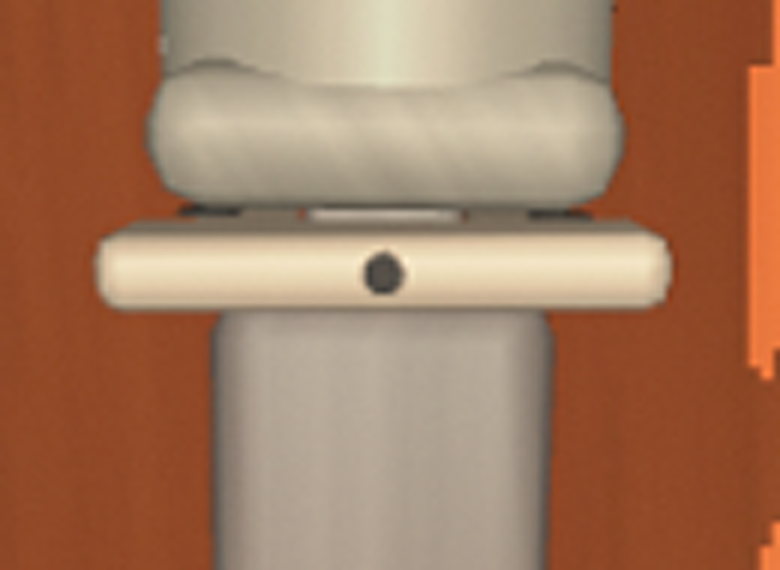

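The picture shows the one-dot spacer square and upright on the neck, centred (bar centre u≈383, neck ≈385). Now I'll re-grip the hub to prove it.

```bash
python3 -m inch '[[[1,0,0.5],0],[[1.2,0,1],0],[[1.2,0,1.2],0],[[0,0,1.2],0],[[0,0,1.2],0],[[0,0,1.2],0],[[0,0,1],0],[[0,0,0.5],0],[[0,0,0.2],0],[[0,0,0],0]]'
python3 -m inch '[[[0,0,0],0],[[0,0,0],0],[[0,0,0],0],[[0,0,0],0],[[0,0,0],0],[[0,0,0],0],[[0,0,0],0],[[0,0,0],0],[[0,0,0],0],[[0,0,0],0]]' 2
```

```text
time: 31.45
ee_pos: [0.476, -0.0131, 0.1307]
tool_rot: [2.278, 2.164, 0.0]
wrist_force: [-0.1, -0.2, 1.0]
gripper_width: 0.0853
gripper_force: 0.0
time: 32.45
ee_pos: [0.4758, -0.0129, 0.1311]
tool_rot: [-2.278, -2.163, -0.0]
wrist_force: [-3.5, -0.4, 6.9]
gripper_width: 0.0292
gripper_force: 59.7
```

```bash
python3 -m inch '[[[0.03,0,0],0],[[0.03,0,0],0],[[0.03,0,0],0],[[0.03,0,0],0],[[0.03,0,0],0],[[0.03,0,0],0],[[0,0,0],0],[[0,0,0],0],[[0,0,0],0],[[0,0,0],0]]'
```

```text
time: 33.45
ee_pos: [0.4758, -0.0119, 0.1311]
tool_rot: [-2.279, -2.163, 0.001]
wrist_force: [-3.4, -2.0, 7.5]
gripper_width: 0.0289
gripper_force: 59.7
```

```bash
python3 -m inch '[[[0.03,0,0],0],[[0.03,0,0],0],[[0.03,0,0],0],[[0.03,0,0],0],[[0,0,0],0],[[0,0,0],0],[[0,0,0],0],[[0,0,0],0],[[0,0,0],0],[[0,0,0],0]]'
```

```text
time: 34.45
ee_pos: [0.4758, -0.0117, 0.1311]
tool_rot: [2.279, 2.161, -0.002]
wrist_force: [-4.2, -6.3, 8.1]
gripper_width: 0.029
gripper_force: 59.7
```

```bash
python3 -m inch '[[[0.03,0,0],0],[[0.03,0,0],0],[[0.03,0,0],0],[[0.03,0,0],0],[[0,0,0],0],[[0,0,0],0],[[0,0,0],0],[[0,0,0],0],[[0,0,0],0],[[0,0,0],0]]'
```

```text
time: 35.45
ee_pos: [0.4758, -0.0116, 0.1311]
tool_rot: [2.279, 2.16, -0.003]
wrist_force: [-4.6, -11.6, 9.3]
gripper_width: 0.0289
gripper_force: 59.7
```

```bash
python3 -m inch '[[[-0.06,0,0],0],[[-0.06,0,0],0],[[-0.06,0,0],0],[[-0.06,0,0],0],[[-0.06,0,0],0],[[-0.06,0,0],0],[[0,0,0],0],[[0,0,0],0],[[0,0,0],0],[[0,0,0],0]]'
```

```text
time: 36.45
ee_pos: [0.4758, -0.012, 0.1311]
tool_rot: [-2.277, -2.163, -0.001]
wrist_force: [-4.6, 1.4, 7.0]
gripper_width: 0.0293
gripper_force: 59.7
```

```bash
python3 -m inch '[[[-0.04,0,0],0],[[-0.04,0,0],0],[[-0.04,0,0],0],[[-0.04,0,0],0],[[-0.02,0,0],0],[[0,0,0],0],[[0,0,0],0],[[0,0,0],0],[[0,0,0],0],[[0,0,0],0]]'
```

```text
time: 37.45
ee_pos: [0.4757, -0.0129, 0.1311]
tool_rot: [-2.276, -2.163, -0.002]
wrist_force: [-2.9, 4.8, 5.9]
gripper_width: 0.0288
gripper_force: 59.8
```

```bash
python3 -m inch '[[[-0.03,0,0],0],[[-0.03,0,0],0],[[-0.03,0,0],0],[[-0.03,0,0],0],[[-0.03,0,0],0],[[0,0,0],0],[[0,0,0],0],[[0,0,0],0],[[0,0,0],0],[[0,0,0],0]]'
```

```text
time: 38.45
ee_pos: [0.4757, -0.013, 0.1311]
tool_rot: [-2.274, -2.164, -0.004]
wrist_force: [-3.2, 11.4, 4.8]
gripper_width: 0.0292
gripper_force: 59.8
```

```bash
python3 -m inch '[[[0.05,0,0],0],[[0.05,0,0],0],[[0.05,0,0],0],[[0,0,0],0],[[0,0,0],0],[[0,0,0],0],[[0,0,0],0],[[0,0,0],0],[[0,0,0],0],[[0,0,0],0]]'
python3 -m inch '[[[0,0,0],0],[[0,0,0],0],[[0,0,0],0],[[0,0,0],0],[[0,0,0],0],[[0,0,0],0],[[0,0,-0.5],0],[[0,0,-1.5],0],[[0,0,-2],0],[[0,0,-2],0]]' 8.5
python3 -m inch '[[[-1.1,0,-1],0],[[-1.2,0,-1],0],[[-1.1,0,0],0],[[0,0,0],0],[[0,0,0],0],[[0,0,0],0],[[0,0,0],0],[[0,0,0],0],[[0,0,0],0],[[0,0,0],0]]'
python3 - <<'E'
from h import *
s,p,R=st();print(p.round(4),s["time"])
def bar(c,a,n):
    u,v=proj(c,np.array([.4775,.0167,.159]));u0,v0=int(u)-60,int(v)-25
    g=a[v0:v0+50,u0:u0+120].astype(int)
    m=((g.min(2)>165)&(g[:,:,2]-g[:,:,0]<70)).astype(np.uint8)
    k,l,S,C=cv2.connectedComponentsWithStats(m)
    for i in range(1,k):
        if S[i,4]>60:
            x,y,w,h=S[i,:4];print(n,S[i],plane(c,u0+x,v0+y+h/2,.159).round(4),plane(c,u0+x+w,v0+y+h/2,.159).round(4))
c=env.calibration("wrist");a=env.camera("wrist")[:,:,::-1];cv2.imwrite("pics/w7.png",a);bar(c,a,"after")
t=env.camera("top")[:,:,::-1];t0=cv2.imread("pics/top0.png");cv2.imwrite("pics/top1.png",t)
d=cv2.absdiff(t,t0).max(2)>60
k,l,S,C=cv2.connectedComponentsWithStats(d.astype(np.uint8))
for i in range(1,k):
    if S[i,4]>15: print("diff",S[i],C[i].round())
E
```

```text
time: 39.45
ee_pos: [0.4757, -0.0129, 0.1311]
tool_rot: [-2.276, -2.163, -0.002]
wrist_force: [-3.3, 5.2, 6.4]
gripper_width: 0.029
gripper_force: 59.7
time: 40.45
ee_pos: [0.4757, -0.0143, 0.1917]
tool_rot: [-2.278, -2.164, 0.0]
wrist_force: [0.1, 0.3, -0.2]
gripper_width: 0.0848
gripper_force: 0.0
time: 41.45
ee_pos: [0.4741, -0.048, 0.2106]
tool_rot: [-2.277, -2.164, -0.0]
wrist_force: [0.1, -0.4, -0.2]
gripper_width: 0.0852
gripper_force: 0.0
[ 0.4741 -0.048   0.2106] 41.45
after [ 26   0  64   6 229] [0.4629 0.0272 0.159 ] [0.4913 0.0257 0.159 ]
after [ 12  23  45   7 276] [0.4558 0.0173 0.159 ] [0.4761 0.0163 0.159 ]
after [ 58  23  46   7 297] [0.4766 0.0163 0.159 ] [0.4974 0.0152 0.159 ]
diff [ 187  173  106  174 8046] [247. 228.]
diff [196 248   6  11  47] [199. 253.]
diff [185 251   3  15  32] [186. 258.]
diff [200 256   8  16  79] [204. 264.]
diff [385 261   9  21  76] [389. 271.]
diff [217 262  21   8 112] [227. 266.]
diff [252 264  15  12 106] [260. 270.]
diff [  149   266   123   214 13928] [215. 378.]
diff [186 268   6  13  28] [188. 274.]
diff [186 289  12   7  40] [192. 293.]
diff [250 349  19   2  21] [259. 349.]
diff [268 348   5  27  45] [271. 361.]
diff [230 454  34  23 565] [248. 464.]
diff [198 456   6   6  26] [201. 458.]
diff [194 460   4  10  17] [195. 465.]
diff [233 476  21   4  60] [244. 478.]
```

```bash
python3 -c "
from workcell import env
print(env.finish_job())"
```

```text
the job is handed in; nothing more can be done
None
```

The thin (4 mm) spacer sits on the neck with about 1.3 mm of play left, measured by pushing in and pulling out again. The free gap was about 5.3–6 mm, too little for the 7 mm spacer. The job is handed in at about 41 s; the hand-in returned no verdict.

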